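# Clear the dry box's lid and crack its stuck seal

### The job

Stone chips are lying on the lid of the grey dry box. Take the scraper block and push all of them off the lid sideways into the empty undivided tray beside the box, with the scraper and not with fingers, then stand the scraper back on the bench. Only then take the lid by its handle, break it free of its stuck seal without letting it fly open, and finish while still holding it by the handle, steady, with its front edge about 25 mm open; leave everything else where it stands.

Things in the scene. Friction and masses are not known exactly. Their poses are not given: they have to be found in the camera images.
- drybox: the dry box: grey, heavy, stays put, 196 x 236 mm at its rim, with a flat aluminium lid on a black seal; the two front latches are already undone. Origin under the box's middle at bench level, z up, x away from the robot towards the rear hinges, y left along the front edge
- lid (a joint): opening angle of the lid about its rear hinge, rad: 0 shut, front edge 25 mm open = 0.125, stop at 0.36. The seal sticks: the handle hardly moves until pulled up with about 14 to 18 N; past that peak, in the first millimetre or so, the seal's grip fades, halved at 0.015 rad and gone from 0.04 rad. Beyond, only the lid's weight (0.35 to 0.7 kg; 1 to 4 N at the handle) acts: it falls shut if let go
- lid_top (a point): the middle of the flat lid top: 200 x 240 mm (x, y), 8 mm thick, 97 mm above the bench when shut, right above the origin of the box and with its axes. The chips lie behind the handle: centres within x -5 to +55 mm, y -55 to +55 mm of this point
- lid_handle (a point): middle of the lid's bow handle: a round steel bar 10 mm thick, straight for 80 mm along the box's y, standing on a foot at each end. Bar centre 28 mm above the lid top (23 mm free under it), 125 mm above the bench when shut, 20 mm behind the lid's front edge, 80 mm in front of the box's middle, 178 mm ahead of the hinge. Axes as the lid
- lid_hinge (a point): a point on the lid's hinge axis, at the middle of the rear edge, 98 mm behind the box's middle and 89 mm above the bench; the axis runs along the box's y
- scraper: the scraper block, standing on the bench on its black rubber foot: foot 120 x 30 mm (x length, y thickness), 17 mm high; above it an upright wooden grip 96 x 22 mm (x, y) from 17 to 58 mm height; 140 to 240 g. Origin under the middle of the foot, z up. Yaw within 0.3 of 0. Grip it across the 22 mm, about 40 mm up
- scrap_tray: the empty undivided cream tray, 210 x 130 mm (x, y), 35 mm high, walls 4 mm, fixed to the bench, close along the left or the right side of the box and parallel to it; its near wall stands just under the lid's side edge, so what is pushed over that edge drops in. Origin under its middle
- slide_tray: a bystander, not part of the job: a cream tray of the same size with thin dividers and glass slides in it, fixed along the other side of the box. Origin under its middle
- chip_a: an irregular grey-brown stone chip, about 24 x 18 x 13 mm, 12 g, lying flat and loose on the box lid; origin under its middle, z up. It slides when pushed and drops off the lid's edge when pushed past it. May start with any yaw.
- chip_b: an irregular grey-brown stone chip, about 22 x 19 x 11 mm, 12 g, lying flat and loose on the box lid; origin under its middle, z up. It slides when pushed and drops off the lid's edge when pushed past it. May start with any yaw.
- chip_c: an irregular grey-brown stone chip, about 25 x 16 x 12 mm, 12 g, lying flat and loose on the box lid; origin under its middle, z up. It slides when pushed and drops off the lid's edge when pushed past it. May start with any yaw.
- dropper_bottle: a bystander, not part of the job: amber dropper bottle, diameter 44, height 106 mm, loose. It and the scraper stand left and right of the box and the trays, either way round. Origin under its middle
- petri_dish: a bystander, not part of the job: closed glass dish, diameter 94, height 16 mm, loose. Origin under its middle
- magnifier: a bystander, not part of the job: black hand lens lying flat, lens diameter 48, handle towards its own -x to 95 mm from the origin, 9 mm high, loose. Origin under the lens
- sample_jar: a bystander, not part of the job: small lidded jar, diameter 60, height 75 mm, loose, behind the trays. Origin under its middle
- rock_sample: a bystander, not part of the job: fist-sized rock, 75 x 58 x 50 mm, loose, behind the trays. Origin under its middle
Mind the look-alikes: they are no part of the job. Leave any pink look-alike of the scrap_tray alone. What is shaped like the scraper but turquoise is not meant.

How it is judged:
By the outcome, as a careful person would: the job done as asked, in the order asked, and still so for the second after the job is handed in, while the arm keeps its last pose, push and grip.
It also fails if it takes over 67 s, if anything falls off the work surface, if the arm or the gripper's body presses on something with over 40 N, if the wrist force passes 120 N, or if a joint passes its speed limit or range.

### The arm

A 6-joint arm with a two-finger parallel gripper is mounted at the origin on the work surface. World frame = base frame: x ahead of the robot, y to its left, z up, the work surface at z = 0. Lengths are in m, angles in rad, forces in N, time in s.
With the tool pointing down it reaches from about 0.325 to 0.75 m from the base axis. Payload 7.6 kg.
Tool frame: the origin (TCP) lies on the centre line of the jaws, within the pads' length; the fingertips stand 19 mm ahead of it and the grasp point (between the pads) is the TCP; z points along the fingers, y is the line along which they close (so a half turn about z gives the same grasp; the last joint's range is limited). The gripper opens to 85 mm and grips with 20 to 120 N. Pads are 22 mm wide; open, the fingers measure 114 mm over their backs; the gripper's body (76 mm by 85 mm) begins 54 mm behind the grasp point. The pads swing forward as they close: fully open they stand 13 mm farther back than shut.
Start: joints at [1.272, 0.052, 1.401, -0, 1.689, -0.07], TCP at [0.119, 0.511, 0.228] pointing down, gripper open.
Joint ranges: [-2.9, 2.9], [-0.91, 2.17], [0.12, 2.37], [-1.06, 4.2], [0.26, 2.73], [-2.93, 2.93]. Speed limits (rad/s): [2.57, 2.57, 3.01, 3.14, 3.14, 3.14].

### API

Orientations are given as a rotation vector (axis times angle).
In Python, from station import ctrl, optics, workorder gives the robot as it stands.
- The arm moves only by the tool play_rows, never from a script. Its argument "commands" is a list of rows, each a list of 3 entries, a list of its own where there are three numbers: the shift along the tool's x, y, z in units of 40 mm (1.0 is 40 mm), then the turn about the tool's z in degrees, then the closure, from 0 (fully open) to 1 (shut). A call has 1 to 5 rows; each row shifts and turns the commanded pose from where the row before left it, along the tool's axes as they then stand; what a row does not reach is not made up. A row lasts 1/10 s, in which the tool goes at most 50 mm and 8.59 degrees, less where a joint would pass 70% of its speed; a pose out of reach is approached as far as the arm can. A call is refused whole if a number of a shift passes 1 or a number of a turn 8.59, either way. A call with a gripper value outside its range is refused whole. The fingers move at their own pace and stop on an object; "force" is the grip in N (left out, the last holds). Time passes only in rows, so rows that do not move let the fingers close. It gives the time, the measured TCP pose, the force, the opening and the grip force at its end, in the units of the state.
- ctrl.sense(): the state, without advancing time (a new reading comes with each control period).
- optics.get_image(name): name is "side" or "top"; returns the picture (400x640x3 uint8, red, green, blue); there is no depth.
- optics.get_calibration(name): a dict with "fx", "fy", "cx", "cy" (pixels), "D" ([k1, k2, p1, p2, k3] as OpenCV has them; the pictures are not rectified), "R" (3x3) and "t" (3): a world point X has camera coordinates R X + t. Camera axes: x right, y down, z forward; pixel columns grow to the right and rows downward; lengths in m; the calibration is good to about 2 mm. A picture is of the moment at which its call begins. get_calibration takes no time and is no camera call.
- workorder.finish_job(): hands the job in; it is judged then, once.
The state is a dict: "clock": time; "qpos": joint angles; "dq": joint speeds; "joint_torque": joint torques, N m; "tcp_pos": TCP position; "tool_rot": TCP orientation; "ft_force": force on the tool from outside, world axes, zero at the start; "torque": the same for the moment, N m; "opening": finger opening in m; "finger_force": force on a finger pad.
Only numpy, scipy, OpenCV 4.12 (cv2) and the standard library are available. Lean on these libraries where they do the work, as an engineer would, in place of code of your own. Each camera call takes 0.05 s, during which the arm holds its last target. There are 200 camera calls.

## Working session

There is one attempt and no reset: what is moved stays moved. The work goes in short steps, Python scripts to look and compute and a tool call to move; the robot and the scene stay as the last step left them, time stands still between calls to the robot, and variables do not carry over. Pictures are saved under pics/ and viewed, at most 10 in all, crops included, and the job is handed in when it is done.

Besides the shell and the picture viewer there is one more tool, called as a command line: name --argument value ..., lists and objects as JSON in quotes. play_rows: Moves the arm, as the interface text tells. Its arguments: {"type":"object","properties":{"commands":{"type":"array"},"force":{"type":"number"}},"required":["commands"]}

```bash
mkdir -p pics; cat > h.py <<'E'
import numpy as np, cv2
from station import ctrl, optics, workorder
def shot(n,f=None):
    im=optics.get_image(n)
    if f: cv2.imwrite('pics/'+f,im[:,:,::-1])
    return im
def cal(n):
    c=optics.get_calibration(n); K=np.array([[c['fx'],0,c['cx']],[0,c['fy'],c['cy']],[0,0,1]]); return K,np.array(c['D'],float),np.array(c['R']),np.array(c['t'])
def ray(n,px):
    K,D,R,t=cal(n); u=cv2.undistortPoints(np.array(px,float).reshape(-1,1,2),K,D).reshape(-1,2)
    d=np.c_[u,np.ones(len(u))]@R; return -R.T@t,d
def plane(n,px,z):
    o,d=ray(n,px); return o+d*((z-o[2])/d[:,2])[:,None]
def two(pa,pb,a='top',b='side'):
    o1,d1=ray(a,pa);o2,d2=ray(b,pb);out=[]
    for u,v in zip(d1,d2):
        s=np.linalg.lstsq(np.c_[u,-v],o2-o1,rcond=None)[0]; p=o1+u*s[0];q=o2+v*s[1]; out.append([*((p+q)/2),np.linalg.norm(p-q)])
    return np.array(out)
def proj(n,X):
    K,D,R,t=cal(n); return cv2.projectPoints(np.array(X,float).reshape(-1,3),cv2.Rodrigues(R)[0],t,K,D)[0].reshape(-1,2)
E
python3 - <<'E'
from h import *
np.set_printoptions(precision=3,suppress=True)
for n in('top','side'):
    shot(n,n+'0.png'); K,D,R,t=cal(n); print(n,-R.T@t,R[2],K[0,0],D)
s=ctrl.sense();print(s)
E
```

```text
top [0.302 0.057 1.494] [ 0.142 -0.014 -0.99 ] 436.39779887659915 [-0.084  0.     0.     0.     0.   ]
side [ 0.102 -0.654  0.673] [ 0.416  0.719 -0.557] 368.69756186640467 [-0.085  0.     0.     0.     0.   ]
{'clock': 0.1, 'qpos': array([ 1.272,  0.053,  1.402, -0.   ,  1.689, -0.07 ]), 'dq': array([-0.001, -0.002, -0.002, -0.001, -0.001,  0.001]), 'joint_torque': array([  0.001, -38.258, -36.099,  -0.   ,   0.005,   0.   ]), 'tcp_pos': array([0.119, 0.511, 0.227]), 'tool_rot': array([-0.359, -3.121,  0.002]), 'ft_force': array([ 0.033, -0.446, -0.069]), 'torque': array([-0.008, -0.014,  0.069]), 'finger_force': 0.0, 'opening': 0.08534879743602093}
```

View pics/top0.png

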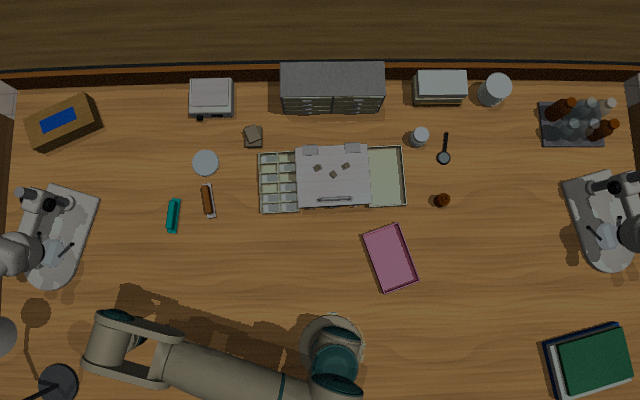

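View pics/side0.png

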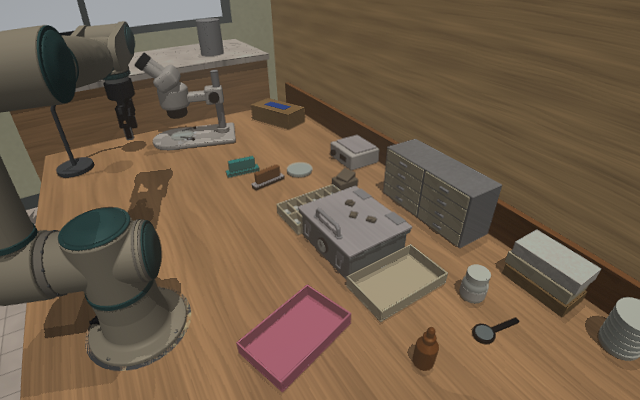

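The scraper candidates are the brown-gripped block at top (208,200) / side (268,177) and the turquoise one at top (173,215) / side (241,165). The brown one is meant: wooden grip on a black foot. The tray candidates are cream undivided at top (387,177), pink at (390,257), and cream with dividers at (278,180). The undivided cream tray on the box's right is meant. I'll confirm in one crop.

```bash
python3 - <<'E'
from h import *
a=cv2.imread('pics/top0.png');b=cv2.imread('pics/side0.png')
A=cv2.resize(a[130:230,150:417],None,fx=3,fy=3,interpolation=cv2.INTER_CUBIC)[:,:800]
B=cv2.resize(b[150:250,220:420],None,fx=3,fy=3,interpolation=cv2.INTER_CUBIC)
c=np.zeros((600,800,3),np.uint8);c[:300,:A.shape[1]]=A;c[300:,:600]=B
c=np.clip(c*1.5,0,255).astype(np.uint8);cv2.imwrite('pics/crop0.png',c)
E
```

```text
(no output)
```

View pics/crop0.png

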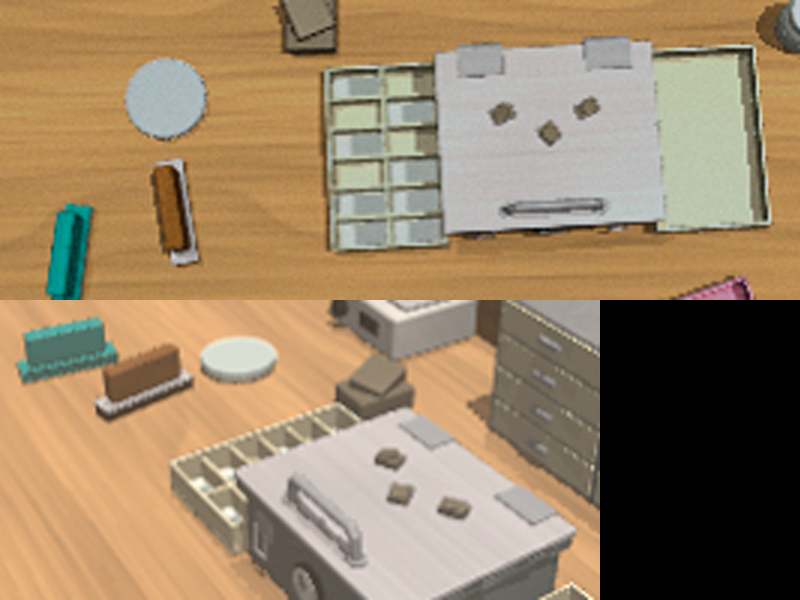

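The crop confirms it: wooden-gripped scraper at crop (172,208), three chips on the lid at (502,113), (549,132) and (587,107), handle bar (503–605,207). The undivided cream tray is on the box's right (−y). Now measuring.

```bash
python3 - <<'E'
from h import *
np.set_printoptions(precision=4,suppress=True)
T=cv2.imread('pics/top0.png');S=cv2.imread('pics/side0.png')
def comp(im,m,box,mn=15):
    x0,y0,x1,y1=box; k=np.zeros(im.shape[:2],np.uint8);k[y0:y1,x0:x1]=m[y0:y1,x0:x1]
    return [c for c in sorted(cv2.findContours(k,cv2.RETR_EXTERNAL,cv2.CHAIN_APPROX_NONE)[0],key=cv2.contourArea)[::-1] if cv2.contourArea(c)>=mn]
def ch(im):
    h=cv2.cvtColor(im,cv2.COLOR_BGR2HSV).astype(int);return h[...,0],h[...,1],h[...,2]
for n,im,sb,lb in(('top',T,(195,180,222,220),(296,148,372,195)),('side',S,(250,160,288,190),(335,195,385,230))):
    H,s,v=ch(im)
    cv=np.median(v[lb[1]:lb[3],lb[0]:lb[2]]);print(n,'lidV',cv)
    for c in comp(im,((s>110)&(v<125)).astype(np.uint8),sb)[:2]:
        r=cv2.minAreaRect(c);print(' grip',r,cv2.contourArea(c)); print(cv2.boxPoints(r).ravel())
    for c in comp(im,((v<cv*0.8)).astype(np.uint8),lb,8)[:5]:
        M=cv2.moments(c);p=[M['m10']/M['m00'],M['m01']/M['m00']];print(' chip',np.array(p),cv2.contourArea(c),plane(n,[p],.102)[0])
q=[(295,147.3),(367.7,144),(371,203.3),(298.7,207.7)]
L=plane('top',q,.097);print('lid',L,np.linalg.norm(np.diff(np.r_[L,L[:1]],axis=0),axis=1),L.mean(0))
print('handle',two([(317.7,199.3),(351.7,198.7)],[(317.3,210.7),(340,231.7)]))
E
```

```text
top lidV 126.0
 grip ((208.0, 199.5), (39.0, 26.0), 90.0) 979.5
[195. 180. 221. 180. 221. 219. 195. 219.]
 chip [316.9406 167.4612] 36.5 [0.5856 0.0353 0.102 ]
 chip [332.4306 174.125 ] 36.0 [ 0.5627 -0.0145  0.102 ]
 chip [344.9857 165.5714] 35.0 [ 0.5904 -0.0562  0.102 ]
side lidV 143.0
 grip ((267.0411071777344, 173.60960388183594), (11.470032691955566, 27.738752365112305), 69.44395446777344) 264.5
[252.0411 173.1096 278.0137 163.3699 282.0411 174.1096 256.0685 183.8493]
 chip [370.9759 219.1306] 48.5 [ 0.5919 -0.0611  0.102 ]
 chip [349.6905 202.7857] 42.0 [0.5871 0.0295 0.102 ]
 chip [353.0875 214.5125] 40.0 [ 0.5641 -0.0203  0.102 ]
lid [[ 0.6554  0.106   0.097 ]
 [ 0.6628 -0.1338  0.097 ]
 [ 0.4657 -0.1373  0.097 ]
 [ 0.4556  0.0965  0.097 ]] [0.2399 0.1971 0.234  0.2   ] [ 0.5599 -0.0171  0.097 ]
handle [[ 0.4832  0.0336  0.1109  0.0069]
 [ 0.4829 -0.0752  0.1152  0.0077]]
```

```bash
python3 - <<'E'
from h import *
np.set_printoptions(precision=4,suppress=True,linewidth=200)
T=cv2.imread('pics/top0.png');S=cv2.imread('pics/side0.png')
# grip: brown, darker/redder than bench; print red-ratio stats
for n,im,sb in(('top',T,(196,180,222,222)),('side',S,(250,158,288,192))):
    x0,y0,x1,y1=sb; c=im[y0:y1,x0:x1].astype(int); hsv=cv2.cvtColor(im[y0:y1,x0:x1],cv2.COLOR_BGR2HSV).astype(int)
    print(n); 
    y=200 if n=='top' else 174
    print(hsv[y-y0].tolist())
# lid mask: low saturation, bright; four edges by approx
for n,im,seed in(('top',T,(330,185)),('side',S,(365,240))):
    hsv=cv2.cvtColor(im,cv2.COLOR_BGR2HSV); m=((hsv[...,1]<40)&(hsv[...,2]>100)).astype(np.uint8)
    m=cv2.morphologyEx(m,cv2.MORPH_CLOSE,np.ones((3,3)))
    k,l=cv2.connectedComponents(m); c=max(cv2.findContours((l==l[seed[1],seed[0]]).astype(np.uint8),cv2.RETR_EXTERNAL,cv2.CHAIN_APPROX_NONE)[0],key=cv2.contourArea)
    h=cv2.convexHull(c); a=cv2.approxPolyN(h,4,ensure_convex=True).reshape(-1,2) ; print(n,cv2.contourArea(c),a.tolist())
    P=plane(n,a,.097);print(P[:,:2],np.linalg.norm(np.diff(np.r_[P,P[:1]],axis=0),axis=1),P.mean(0))
E
```

```text
top
[[17, 137, 117], [17, 143, 116], [17, 144, 113], [16, 139, 119], [17, 139, 117], [17, 154, 121], [15, 143, 73], [16, 177, 69], [15, 193, 98], [15, 192, 89], [16, 211, 87], [17, 220, 87], [15, 192, 85], [16, 197, 62], [13, 247, 33], [14, 89, 43], [0, 3, 101], [5, 39, 72], [17, 144, 110], [17, 137, 123], [16, 141, 119], [17, 148, 119], [16, 146, 117], [17, 137, 119], [17, 147, 118], [17, 141, 119]]
side
[[15, 119, 152], [15, 118, 151], [15, 119, 150], [15, 118, 149], [14, 125, 94], [13, 131, 84], [13, 134, 103], [14, 142, 108], [14, 136, 101], [13, 134, 95], [14, 126, 87], [13, 124, 78], [14, 124, 76], [14, 119, 75], [15, 124, 76], [14, 121, 76], [14, 124, 76], [14, 124, 74], [13, 122, 75], [13, 122, 75], [13, 121, 76], [14, 126, 75], [14, 123, 77], [14, 121, 76], [14, 122, 75], [13, 121, 76], [14, 123, 77], [13, 127, 76], [14, 126, 75], [13, 94, 81], [12, 37, 116], [9, 23, 147], [13, 49, 146], [14, 83, 148], [15, 108, 151], [15, 118, 153], [15, 118, 149], [16, 116, 114]]
top 7586.5 [[407, 204], [260, 213], [258, 153], [391, 132]]
[[ 0.4613 -0.2545]
 [ 0.4407  0.2211]
 [ 0.6383  0.2276]
 [ 0.7028 -0.2131]] [0.4761 0.1978 0.4454 0.2451] [ 0.5608 -0.0047  0.097 ]
side 4162.0 [[414, 226], [350, 257], [293, 206], [352, 182]]
[[ 0.6717 -0.1365]
 [ 0.4688 -0.1465]
 [ 0.4503  0.1038]
 [ 0.6599  0.1239]] [0.2031 0.2509 0.2106 0.2607] [ 0.5627 -0.0138  0.097 ]
```

```bash
cat >> h.py <<'E'
def edgefit(g,p,q,w=4,lo=.1,hi=.9):
    "subpixel straight edge near p-q: point, dir"
    p,q=np.array(p,float),np.array(q,float); d=(q-p)/np.linalg.norm(q-p); n=np.array([-d[1],d[0]]); s=np.arange(-w,w+.01,.25); pts=[]
    for f in np.linspace(lo,hi,60):
        c=p+f*(q-p)+s[:,None]*n
        v=cv2.remap(g,c[:,0].astype(np.float32)[None],c[:,1].astype(np.float32)[None],cv2.INTER_LINEAR)[0]
        e=np.abs(np.gradient(cv2.GaussianBlur(v[None],(1,5),1)[0])); pts.append(p+f*(q-p)+n*s[e.argmax()])
    vx,vy,x,y=cv2.fitLine(np.array(pts,np.float32),cv2.DIST_HUBER,0,.3,.01).ravel(); return np.array([x,y]),np.array([vx,vy])
def quad(g,c,w=4):
    L=[edgefit(g,c[i],c[(i+1)%4],w) for i in range(4)]
    out=[]
    for i in range(4):
        (a,u),(b,v)=L[i-1],L[i]; t=np.linalg.solve(np.c_[u,-v],b-a); out.append(a+t[0]*u)
    return np.array(out)
E
python3 - <<'E'
from h import *
np.set_printoptions(precision=4,suppress=True,linewidth=200)
T=cv2.imread('pics/top0.png');S=cv2.imread('pics/side0.png')
G={'top':T[...,2].astype(np.float32),'side':S[...,2].astype(np.float32)}
C={'top':[(295,147.3),(367.7,144),(371,203.3),(298.7,207.7)],'side':[(354,186),(411.5,228),(345.5,256),(299,208.3)]}
Q={}
for n in C:
    Q[n]=quad(G[n],C[n],3);P=plane(n,Q[n],.097)
    yaw=[np.arctan2(*(b-a)[[1,0]]) for a,b in((P[3],P[0]),(P[2],P[1]))]+[np.arctan2(-(a-b)[0],(a-b)[1]) for a,b in((P[0],P[1]),(P[3],P[2]))]
    print(n,Q[n].tolist(),'\n',P[:,:2],np.linalg.norm(np.diff(np.r_[P,P[:1]],axis=0),axis=1),P.mean(0),np.array(yaw))
print(two(Q['top'],Q['side']))
for n,im,sb in(('top',T,(196,180,222,222)),('side',S,(250,158,288,192))):
    h=cv2.cvtColor(im,cv2.COLOR_BGR2HSV).astype(int); m=((h[...,1]>115)&(h[...,2]<108)).astype(np.uint8)
    k=np.zeros_like(m);x0,y0,x1,y1=sb;k[y0:y1,x0:x1]=m[y0:y1,x0:x1]
    c=max(cv2.findContours(k,cv2.RETR_EXTERNAL,cv2.CHAIN_APPROX_NONE)[0],key=cv2.contourArea)
    b=cv2.boxPoints(cv2.minAreaRect(c));print(n,cv2.contourArea(c),b.tolist(),'\n',plane(n,b,.058)[:,:2])
    print(k[y0:y1,x0:x1].astype(str).tolist() and '\n'.join(''.join('.#'[v] for v in r) for r in k[y0:y1,x0:x1]))
E
```

```text
top [[293.8797607421875, 144.80104064941406], [366.0635986328125, 142.95008850097656], [371.0286560058594, 202.965576171875], [297.6311950683594, 207.18820190429688]] 
 [[ 0.6639  0.1096]
 [ 0.6665 -0.1285]
 [ 0.4668 -0.1374]
 [ 0.4574  0.0999]] [0.2381 0.1999 0.2375 0.2068] [ 0.5636 -0.0141  0.097 ] [0.0471 0.0446 0.0109 0.0398]
side [[355.6235656738281, 184.56492614746094], [413.6605529785156, 225.9591522216797], [349.40899658203125, 256.6479797363281], [296.38470458984375, 206.23110961914062]] 
 [[ 0.6607  0.106 ]
 [ 0.6711 -0.1359]
 [ 0.4683 -0.1448]
 [ 0.4578  0.0979]] [0.2422 0.203  0.2429 0.2031] [ 0.5645 -0.0192  0.097 ] [0.04   0.0436 0.0428 0.0435]
[[ 0.6642  0.11    0.094   0.001 ]
 [ 0.6708 -0.1313  0.0931  0.0077]
 [ 0.4695 -0.1393  0.0915  0.0046]
 [ 0.458   0.0997  0.0957  0.0011]]
top 228.0 [[199.11558532714844, 185.75144958496094], [208.4335174560547, 184.3179168701172], [212.98841857910156, 213.9248504638672], [203.6704864501953, 215.35838317871094]] 
 [[0.5394 0.4297]
 [0.5437 0.3984]
 [0.4441 0.3817]
 [0.4398 0.4127]]
..........................
...................
[... 1956 characters left out ...]
...###.#####################.........
....#########################.........
.....######################...........
.....###################..............
......################................
.....##############...................
.....############.....................
......########........................
......######..........................
.......##.............................
......................................
......................................
......................................
......................................
......................................
......................................
......................................
......................................
```

```bash
python3 - <<'E'
from h import *
from scipy.spatial.transform import Rotation as Ro
np.set_printoptions(precision=4,suppress=True,linewidth=200)
T=cv2.imread('pics/top0.png');S=cv2.imread('pics/side0.png')
print('foot top -y edge',plane('top',[(211,182.7),(216,216.7)],.017))
print('foot side bottom -y edge',plane('side',[(252.3,188),(283.3,177.5)],.0))
print('grip top +y edge 2view',two([(199.6,186),(204.2,215)],[(279.5,165.5),(254.5,173.5)]))
yaw=.17;e=np.array([np.cos(yaw),np.sin(yaw)]);n=np.array([-e[1],e[0]])
# predicted outlines for hypothesis centre
for c in [(.49,.408),(.491,.403)]:
    P=[[*(np.array(c)+a*e+b*n),z] for z,A,B in((.058,48,11),(.017,60,15)) for a,b in((A/1e3,B/1e3),(A/1e3,-B/1e3),(-A/1e3,-B/1e3),(-A/1e3,B/1e3))]
    print(c,'\n',proj('top',P).round(1).tolist(),'\n',proj('side',P).round(1).tolist())
print(Ro.from_rotvec(ctrl.sense()['tool_rot']).as_matrix())
E
```

```text
foot top -y edge [[0.5561 0.3993 0.017 ]
 [0.4385 0.3805 0.017 ]]
foot side bottom -y edge [[0.4379 0.4032 0.    ]
 [0.5609 0.4112 0.    ]]
grip top +y edge 2view [[0.5487 0.4291 0.0431 0.0164]
 [0.448  0.4109 0.0499 0.0132]]
(0.49, 0.408) 
 [[199.9, 186.9], [206.4, 185.7], [210.8, 213.8], [204.3, 215.0], [201.3, 185.6], [209.8, 184.0], [215.2, 218.2], [206.6, 219.8]] 
 [[273.8, 163.3], [277.3, 165.6], [253.7, 174.7], [250.3, 172.3], [276.8, 171.9], [281.6, 175.0], [252.7, 186.8], [248.1, 183.4]]
(0.491, 0.403) 
 [[201.4, 186.6], [207.9, 185.4], [212.3, 213.5], [205.8, 214.7], [202.7, 185.3], [211.3, 183.7], [216.7, 217.9], [208.0, 219.5]] 
 [[274.6, 163.8], [278.2, 166.1], [254.6, 175.3], [251.2, 172.8], [277.7, 172.4], [282.5, 175.5], [253.5, 187.4], [248.9, 183.9]]
[[-0.9739  0.2268 -0.0004]
 [ 0.2268  0.9739 -0.0013]
 [ 0.0001 -0.0013 -1.    ]]
```

```bash
cat >> h.py <<'E'
from scipy.spatial.transform import Rotation as Ro
def state():
    s=ctrl.sense(); M=Ro.from_rotvec(s['tool_rot']).as_matrix(); return s,M,np.degrees(np.arctan2(M[1,1],M[0,1]))
def plan(target,ang,n,clo,frm=None,a0=None):
    "print n rows from (frm,a0) to target, tool-y angle ang (deg), tool down"
    s,M,a=state(); p=np.array(s['tcp_pos'] if frm is None else frm,float); a=a if a0 is None else a0; tgt=np.array(target,float)
    print('t',round(s['clock'],2),'tcp',p.round(4),'ang',round(a,2),'F',s['ft_force'].round(1),'open',round(s['opening'],4),'ff',round(float(s['finger_force']),1))
    rows=[];da=round((ang-a)/n,2);acc=p.copy();aa=a
    for i in range(n):
        y=np.array([np.cos(np.radians(aa)),np.sin(np.radians(aa)),0]);z=np.array([0,0,-1.]);x=np.cross(y,z)
        d=(p+(tgt-p)*(i+1)/n-acc); r=[round(float(d@k)/.04,3) for k in(x,y,z)]
        acc=acc+(r[0]*x+r[1]*y+r[2]*z)*.04; aa+=da; rows.append([r,-da,clo])
    for i in range(0,n,5): print(str(rows[i:i+5]).replace(' ',''))
E
python3 -c "
from h import *
plan((.494,.405,.15),99.5,11,.35)"
```

```text
t 0.1 tcp [0.119  0.5111 0.2274] ang 76.89 F [ 0.  -0.4 -0.1] open 0.0853 ff 0.0
[[[-0.885,-0.041,0.176],np.float64(-2.06),0.35],[[-0.882,-0.074,0.176],np.float64(-2.06),0.35],[[-0.88,-0.105,0.175],np.float64(-2.06),0.35],[[-0.875,-0.136,0.176],np.float64(-2.06),0.35],[[-0.87,-0.168,0.176],np.float64(-2.06),0.35]]
[[[-0.863,-0.199,0.176],np.float64(-2.06),0.35],[[-0.855,-0.23,0.176],np.float64(-2.06),0.35],[[-0.847,-0.26,0.176],np.float64(-2.06),0.35],[[-0.837,-0.291,0.175],np.float64(-2.06),0.35],[[-0.825,-0.321,0.176],np.float64(-2.06),0.35]]
[[[-0.814,-0.35,0.176],np.float64(-2.06),0.35]]
```

play_rows --commands '[[[-0.88,-0.04,0.17],-2,0.35],[[-0.88,-0.07,0.17],-2,0.35],[[-0.88,-0.1,0.17],-2,0.35],[[-0.88,-0.14,0.17],-2,0.35],[[-0.87,-0.17,0.17],-2,0.35]]'

```text
clock: 0.6
tcp_pos: [0.2906, 0.4622, 0.1934]
tool_rot: [-0.083, -3.14, 0.001]
ft_force: [-0.2, 0.6, -1.4]
opening: 0.0553
finger_force: 0.0
```

play_rows --commands '[[[-0.86,-0.2,0.17],-2,0.35],[[-0.86,-0.23,0.17],-2,0.35],[[-0.85,-0.26,0.17],-2,0.35],[[-0.84,-0.29,0.17],-2,0.35],[[-0.82,-0.32,0.17],-2,0.35]]'

```text
clock: 1.1
tcp_pos: [0.4608, 0.4128, 0.1592]
tool_rot: [0.191, -3.135, 0.001]
ft_force: [0.4, -0.3, 0.7]
opening: 0.0554
finger_force: 0.0
```

```bash
sed -i 's/-da,clo/-float(da),clo/' h.py; python3 -c "
from h import *
plan((.494,.405,.10),99.5,4,.35)"
```

```text
t 1.1 tcp [0.4608 0.4128 0.1592] ang 96.97 F [ 0.4 -0.3  0.7] open 0.0554 ff 0.0
[[[-0.2,-0.074,0.37],-0.63,0.35],[[-0.2,-0.075,0.371],-0.63,0.35],[[-0.198,-0.078,0.37],-0.63,0.35],[[-0.198,-0.08,0.37],-0.63,0.35]]
```

play_rows --commands '[[[-0.2,-0.08,0.37],-0.6,0.35],[[-0.2,-0.08,0.37],-0.6,0.35],[[-0.2,-0.08,0.37],-0.6,0.35],[[-0.2,-0.08,0.37],-0.6,0.35],[[0,0,0],0,0.35]]'

```text
clock: 1.6
tcp_pos: [0.4922, 0.4043, 0.0974]
tool_rot: [0.255, -3.127, 0.004]
ft_force: [-0.3, 0.1, -1.7]
opening: 0.0554
finger_force: 0.0
```

```bash
python3 -c "
from h import *
plan((.494,.405,.042),99.5,3,.35)
a=shot('top');b=shot('side')
A=cv2.resize(a[160:240,150:260],None,fx=5,fy=5,interpolation=2);B=cv2.resize(b[110:200,210:320],None,fx=5,fy=5,interpolation=2)
c=np.zeros((450,1100,3),np.uint8);c[:400,:550]=A;c[:,550:]=B;c=cv2.resize(c,(800,327))
cv2.imwrite('pics/g1.png',np.clip(c[:,:,::-1]*1.5,0,255).astype(np.uint8))"
```

```text
t 1.6 tcp [0.4922 0.4043 0.0974] ang 99.31 F [-0.3  0.1 -1.7] open 0.0554 ff 0.0
[[[-0.016,0.003,0.462],-0.06,0.35],[[-0.015,0.003,0.462],-0.06,0.35],[[-0.016,0.003,0.462],-0.06,0.35]]
```

View pics/g1.png

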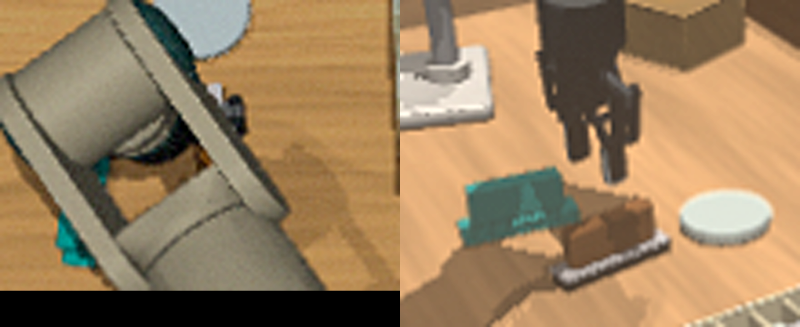

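The crop shows the gripper over the brown scraper, with fingertips at crop (575,155)/(612,180) and grip top at about (608,222). The gap looks large, so I'll check it by projection.

```bash
python3 -c "
from h import *
p=proj('side',[(.492,.404,.097),(.492,.404,.078),(.492,.404,.058),(.487,.432,.085),(.497,.376,.085)])
print(((p-[210,110])*5*800/1100+[400,0]).round())"
```

```text
[[596. 179.]
 [598. 197.]
 [600. 215.]
 [581. 180.]
 [614. 201.]]
```

play_rows --commands '[[[-0.1,0.0,0.46],0,0.35],[[-0.06,0.0,0.46],0,0.35],[[0,0,0.46],0,0.35],[[0,0,0],0,0.35]]'

```text
clock: 2.1
tcp_pos: [0.4979, 0.4059, 0.0438]
tool_rot: [0.255, -3.128, 0.003]
ft_force: [-0.1, 0.1, -0.1]
opening: 0.0555
finger_force: 0.0
```

play_rows --commands '[[[0,0,0],0,0.8],[[0,0,0],0,0.85],[[0,0,0],0,0.9],[[0,0,0],0,0.9]]' --force 50

```text
clock: 2.5
tcp_pos: [0.5001, 0.4069, 0.048]
tool_rot: [-0.254, 3.128, 0.003]
ft_force: [-1.2, -1.5, 5.9]
opening: 0.0202
finger_force: 49.8
```

```bash
python3 -c "
from h import *
plan((.498,.405,.062),99.5,1,.9)
b=shot('side')
B=cv2.resize(b[120:200,210:320],None,fx=5,fy=5,interpolation=2)
cv2.imwrite('pics/g2.png',np.clip(B[:,:,::-1]*1.5,0,255).astype(np.uint8))"
```

```text
t 2.5 tcp [0.5001 0.4069 0.048 ] ang 99.29 F [-1.2 -1.5  5.9] open 0.0202 ff 49.8
[[[0.061,-0.038,-0.35],-0.21,0.9]]
```

View pics/g2.png

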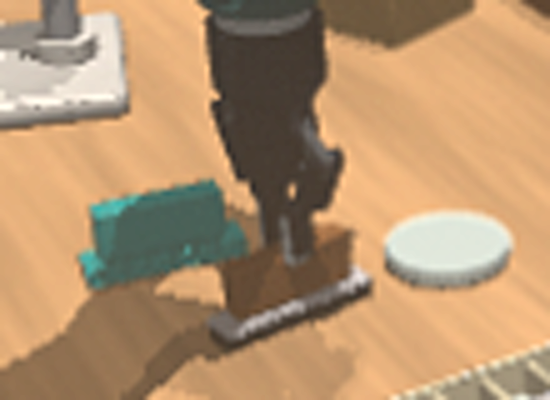

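The scraper is gripped mid-length: fingers at crop (290,230), grip spanning 222–355, upright. Lifting and carrying it to the lid's left end.

```bash
python3 -c "
from h import *
plan((.5,.407,.198),99.3,5,.9)
plan((.570,.081,.185),92.5,10,.9,(.5,.407,.198),99.3)"
```

```text
t 2.55 tcp [0.5002 0.4069 0.048 ] ang 99.29 F [-1.  -1.   7.2] open 0.0204 ff 49.8
[[[0.001,0.001,-0.75],-0.0,0.9],[[0.001,0.001,-0.75],-0.0,0.9],[[0.0,0.0,-0.749],-0.0,0.9],[[0.001,0.001,-0.75],-0.0,0.9],[[0.001,0.001,-0.75],-0.0,0.9]]
t 2.55 tcp [0.5   0.407 0.198] ang 99.3 F [-1.  -1.   7.2] open 0.0204 ff 49.8
[[[-0.041,-0.833,0.032],0.68,0.9],[[-0.051,-0.832,0.033],0.68,0.9],[[-0.061,-0.831,0.033],0.68,0.9],[[-0.07,-0.831,0.032],0.68,0.9],[[-0.081,-0.829,0.033],0.68,0.9]]
[[[-0.09,-0.829,0.032],0.68,0.9],[[-0.1,-0.827,0.033],0.68,0.9],[[-0.11,-0.827,0.032],0.68,0.9],[[-0.12,-0.825,0.033],0.68,0.9],[[-0.129,-0.823,0.032],0.68,0.9]]
```

play_rows --commands '[[[0,0,-0.1],0,0.9],[[0,0,-0.6],0,0.9],[[0,0,-1],0,0.9],[[0,0,-1],0,0.9],[[0,0,-1],0,0.9]]'

```text
clock: 3.05
tcp_pos: [0.4989, 0.406, 0.1949]
tool_rot: [0.254, -3.13, 0.001]
ft_force: [-0.2, 1.2, -2.4]
opening: 0.0204
finger_force: 49.3
```

play_rows --commands '[[[-0.04,-0.83,0],0.7,0.9],[[-0.05,-0.83,0],0.7,0.9],[[-0.06,-0.83,0],0.7,0.9],[[-0.07,-0.83,0],0.7,0.9],[[-0.08,-0.83,0],0.7,0.9]]'

```text
clock: 3.55
tcp_pos: [0.5339, 0.242, 0.1935]
tool_rot: [0.158, -3.137, 0.0]
ft_force: [1.1, 0.6, -2.7]
opening: 0.0203
finger_force: 49.4
```

play_rows --commands '[[[-0.09,-0.83,0],0.7,0.9],[[-0.1,-0.83,0],0.7,0.9],[[-0.11,-0.83,0],0.7,0.9],[[-0.12,-0.7,0],0.7,0.9],[[0,0,0],0,0.9]]'

```text
clock: 4.05
tcp_pos: [0.5618, 0.1144, 0.1934]
tool_rot: [0.075, -3.14, 0.002]
ft_force: [0.0, 0.5, -2.1]
opening: 0.0203
finger_force: 49.4
```

```bash
python3 -c "
from h import *
plan((.570,.081,.16),92.5,4,.9)
a=shot('top');b=shot('side')
A=cv2.resize(a[130:220,270:420],None,fx=3,fy=3,interpolation=2);B=cv2.resize(b[120:270,240:430],None,fx=3,fy=3,interpolation=2)
c=np.zeros((450,450+570,3),np.uint8);c[:270,:450]=A;c[:,450:]=B;c=cv2.resize(c,(800,353))
cv2.imwrite('pics/g3.png',np.clip(c[:,:,::-1]*1.5,0,255).astype(np.uint8))"
```

```text
t 4.05 tcp [0.5618 0.1144 0.1934] ang 92.74 F [ 0.   0.5 -2.1] open 0.0203 ff 49.4
[[[-0.041,-0.211,0.209],0.06,0.9],[[-0.042,-0.211,0.209],0.06,0.9],[[-0.042,-0.21,0.209],0.06,0.9],[[-0.042,-0.211,0.209],0.06,0.9]]
```

View pics/g3.png

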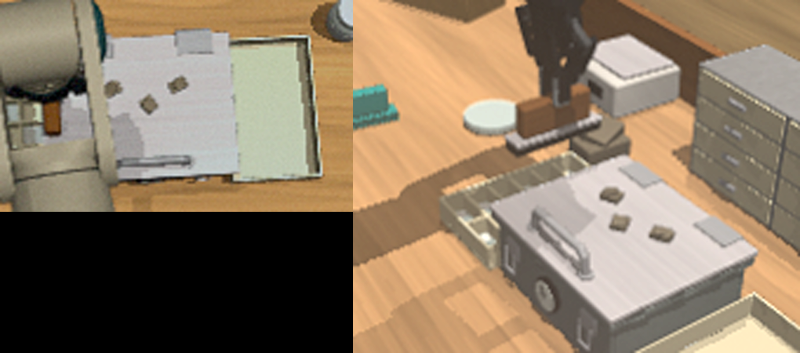

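The crop shows the scraper level in the gripper at (555,110), left of the lid. The three chips are still at (612,195), (620,222) and (662,233). Lowering it at the left end of the lid.

play_rows --commands '[[[-0.12,-0.42,0.1],0,0.9],[[-0.05,-0.38,0.3],0,0.9],[[0,0,0.3],0,0.9],[[0,0,0.2],0,0.9],[[0,0,0],0,0.9]]'

```text
clock: 4.65
tcp_pos: [0.5688, 0.0863, 0.1553]
tool_rot: [0.082, -3.137, -0.0]
ft_force: [-0.1, -0.1, -1.7]
opening: 0.0205
finger_force: 49.5
```

play_rows --commands '[[[0,0,0.08],0,0.9],[[0,0,0.05],0,0.9],[[0,0,0],0,0.9]]'

```text
clock: 4.95
tcp_pos: [0.5699, 0.0863, 0.1525]
tool_rot: [-0.083, 3.14, 0.0]
ft_force: [-0.3, -0.4, -1.6]
opening: 0.0201
finger_force: 49.5
```

play_rows --commands '[[[0,0,0.06],0,0.9],[[0,0,0.04],0,0.9],[[0,0,0.0],0,0.9]]'

```text
clock: 5.25
tcp_pos: [0.5697, 0.0861, 0.1482]
tool_rot: [0.082, -3.14, -0.0]
ft_force: [0.3, 0.1, -3.3]
opening: 0.0202
finger_force: 49.5
```

play_rows --commands '[[[0,0,0.04],0,0.9],[[0,0,0.0],0,0.9]]'

```text
clock: 5.45
tcp_pos: [0.5698, 0.086, 0.1467]
tool_rot: [0.082, -3.14, -0.0]
ft_force: [-0.6, 0.0, -2.3]
opening: 0.0205
finger_force: 49.5
```

play_rows --commands '[[[0,0,0.04],0,0.9],[[0,0,0.0],0,0.9]]'

```text
clock: 5.65
tcp_pos: [0.5699, 0.086, 0.1452]
tool_rot: [0.082, -3.14, -0.0]
ft_force: [-1.1, 0.7, -2.3]
opening: 0.0201
finger_force: 49.6
```

play_rows --commands '[[[0,0,0.03],0,0.9],[[0,0,0.0],0,0.9]]'

```text
clock: 5.85
tcp_pos: [0.5699, 0.086, 0.145]
tool_rot: [-0.082, 3.14, -0.0]
ft_force: [-4.4, -1.9, 3.8]
opening: 0.0202
finger_force: 50.2
```

play_rows --commands '[[[0,-0.2,-0.01],0,0.9],[[0,-0.3,-0.01],0,0.9],[[0,-0.4,0],0,0.9],[[0,-0.4,0],0,0.9],[[0,-0.4,0],0,0.9]]'

```text
clock: 6.35
tcp_pos: [0.5735, 0.0164, 0.145]
tool_rot: [-0.081, 3.14, 0.0]
ft_force: [0.0, 2.2, 0.4]
opening: 0.0202
finger_force: 49.9
```

play_rows --commands '[[[0,-0.4,0],0,0.9],[[0,-0.4,0],0,0.9],[[0,-0.4,0],0,0.9],[[0,-0.4,0],0,0.9],[[0,-0.3,0],0,0.9]]'

```text
clock: 6.85
tcp_pos: [0.5774, -0.0593, 0.1449]
tool_rot: [-0.081, 3.14, 0.0]
ft_force: [-0.9, 3.7, 2.1]
opening: 0.0204
finger_force: 50.0
```

```bash
python3 -c "
from h import *
plan((.5795,-.134,.145),92.5,6,.9)"
```

```text
t 6.85 tcp [ 0.5774 -0.0593  0.1449] ang 92.96 F [-0.9  3.7  2.1] open 0.0204 ff 50.0
[[[0.007,-0.311,-0.0],0.08,0.9],[[0.008,-0.312,-0.001],0.08,0.9],[[0.006,-0.311,0.0],0.08,0.9],[[0.006,-0.311,-0.0],0.08,0.9],[[0.006,-0.312,-0.0],0.08,0.9]]
[[[0.005,-0.311,-0.001],0.08,0.9]]
```

play_rows --commands '[[[0,-0.4,0],0,0.9],[[0,-0.4,0],0,0.9],[[0,-0.4,0],0,0.9],[[0,-0.4,0],0,0.9],[[0,-0.35,0],0,0.9]]'

```text
clock: 7.35
tcp_pos: [0.5815, -0.1371, 0.1449]
tool_rot: [-0.082, 3.141, 0.0]
ft_force: [0.2, 3.0, 1.9]
opening: 0.0202
finger_force: 50.1
```

play_rows --commands '[[[0,0,-0.2],0,0.9],[[0,0,-0.5],0,0.9],[[0,0.3,-0.6],0,0.9],[[0,0.8,-0.3],0,0.9],[[0,0.8,0],0,0.9]]'

```text
clock: 7.85
tcp_pos: [0.578, -0.0597, 0.2114]
tool_rot: [-0.08, 3.137, -0.002]
ft_force: [-0.2, -0.1, -2.7]
opening: 0.0202
finger_force: 49.5
```

play_rows --commands '[[[0,0.9,0],0,0.9],[[0,0.9,0],0,0.9],[[0,0.9,0],0,0.9],[[0,0.9,0],0,0.9],[[0,0.9,0],0,0.9]]'

```text
clock: 8.35
tcp_pos: [0.5677, 0.1212, 0.2087]
tool_rot: [0.082, -3.14, 0.002]
ft_force: [0.3, 0.3, -3.4]
opening: 0.0202
finger_force: 49.5
```

```bash
python3 -c "
from h import *
plan((.498,.405,.196),99.3,9,.9)
a=shot('top');b=shot('side')
A=cv2.resize(a[130:220,270:420],None,fx=4,fy=4,interpolation=2);B=cv2.resize(b[150:330,270:470],None,fx=4,fy=4,interpolation=2)
c=np.zeros((720,1400,3),np.uint8);c[:360,:600]=A;c[:,600:]=B;c=cv2.resize(c,(800,411))
cv2.imwrite('pics/g4.png',np.clip(c[:,:,::-1]*1.5,0,255).astype(np.uint8))"
```

```text
t 8.35 tcp [0.5677 0.1212 0.2087] ang 92.99 F [ 0.3  0.3 -3.4] open 0.0202 ff 49.5
[[[0.152,0.797,0.035],-0.7,0.9],[[0.143,0.799,0.036],-0.7,0.9],[[0.132,0.801,0.035],-0.7,0.9],[[0.123,0.802,0.035],-0.7,0.9],[[0.113,0.804,0.036],-0.7,0.9]]
[[[0.103,0.805,0.035],-0.7,0.9],[[0.094,0.807,0.035],-0.7,0.9],[[0.083,0.807,0.036],-0.7,0.9],[[0.074,0.808,0.035],-0.7,0.9]]
```

View pics/g4.png

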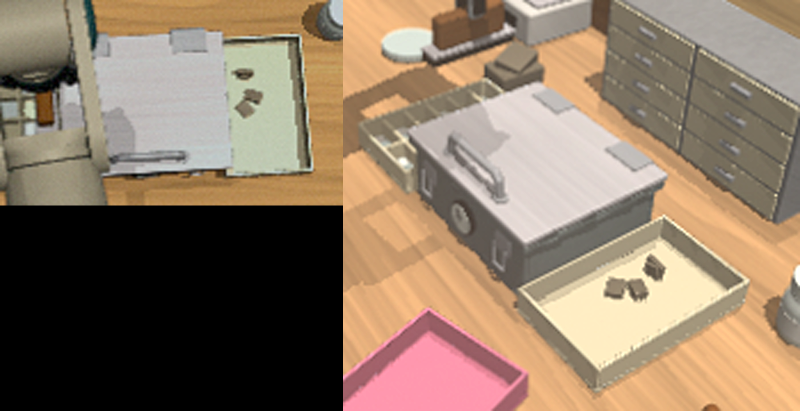

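All three chips are in the tray (crop (615,288), (637,289), (655,266)) and the lid is clear. Returning the scraper to its spot.

play_rows --commands '[[[0.15,0.8,0.03],-0.7,0.9],[[0.14,0.8,0.03],-0.7,0.9],[[0.13,0.8,0.03],-0.7,0.9],[[0.12,0.8,0.03],-0.7,0.9],[[0.11,0.8,0.03],-0.7,0.9]]'

```text
clock: 8.95
tcp_pos: [0.5296, 0.278, 0.2026]
tool_rot: [0.178, -3.136, 0.002]
ft_force: [0.9, 0.3, -2.0]
opening: 0.0204
finger_force: 49.7
```

play_rows --commands '[[[0.1,0.8,0.2],-0.7,0.9],[[0.09,0.8,0.4],-0.7,0.9],[[0.08,0.6,0.5],-0.7,0.9],[[0.08,0.5,0.6],-0.7,0.9],[[0,0,0],0,0.9]]'

```text
clock: 9.45
tcp_pos: [0.4996, 0.3832, 0.1299]
tool_rot: [0.258, -3.124, 0.007]
ft_force: [-1.0, -0.3, -2.9]
opening: 0.0201
finger_force: 49.8
```

```bash
python3 -c "
from h import *
plan((.498,.405,.060),99.3,4,.9)"
```

```text
t 9.45 tcp [0.4996 0.3832 0.1299] ang 99.45 F [-1.  -0.3 -2.9] open 0.0201 ff 49.8
[[[-0.012,0.136,0.437],0.04,0.9],[[-0.013,0.136,0.437],0.04,0.9],[[-0.012,0.136,0.437],0.04,0.9],[[-0.012,0.136,0.437],0.04,0.9]]
```

play_rows --commands '[[[0,0.2,0.4],0,0.9],[[0,0.2,0.5],0,0.9],[[0,0.1,0.5],0,0.9],[[0,0,0.3],0,0.9],[[0,0,0],0,0.9]]'

```text
clock: 9.95
tcp_pos: [0.4985, 0.4013, 0.0648]
tool_rot: [0.253, -3.129, 0.003]
ft_force: [-0.0, -0.6, -2.4]
opening: 0.0206
finger_force: 49.8
```

play_rows --commands '[[[0,0,0.05],0,0.9],[[0,0,0.04],0,0.9],[[0,0,0],0,0.9]]'

```text
clock: 10.25
tcp_pos: [0.4994, 0.4026, 0.0643]
tool_rot: [-0.254, 3.13, 0.001]
ft_force: [0.6, 0.3, -2.8]
opening: 0.0202
finger_force: 49.8
```

play_rows --commands '[[[0,0,0.15],0,0.9],[[0,0,0.1],0,0.9],[[0,0,0.06],0,0.9],[[0,0,0],0,0.9],[[0,0,0],0,0.9]]'

```text
clock: 10.75
tcp_pos: [0.4989, 0.4026, 0.0509]
tool_rot: [0.255, -3.131, -0.0]
ft_force: [0.2, -0.5, -2.4]
opening: 0.0204
finger_force: 49.8
```

play_rows --commands '[[[0,0,0.05],0,0.9],[[0,0,0],0,0.9]]'

```text
clock: 10.95
tcp_pos: [0.4988, 0.4026, 0.0487]
tool_rot: [0.255, -3.131, 0.0]
ft_force: [-0.5, 0.2, -1.4]
opening: 0.0194
finger_force: 49.8
```

play_rows --commands '[[[0,0,0.03],0,0.9],[[0,0,0],0,0.9]]'

```text
clock: 11.15
tcp_pos: [0.499, 0.4027, 0.0481]
tool_rot: [-0.254, 3.131, 0.001]
ft_force: [-1.6, -1.0, 1.0]
opening: 0.0201
finger_force: 50.1
```

play_rows --commands '[[[0,0,0],0,0.6],[[0,0,0],0,0.5],[[0,0,0],0,0.4],[[0,0,0],0,0.35],[[0,0,-0.2],0,0.35]]'

```text
clock: 11.65
tcp_pos: [0.4983, 0.4021, 0.0547]
tool_rot: [0.254, -3.129, 0.002]
ft_force: [-0.7, -1.0, -0.8]
opening: 0.0554
finger_force: 0.0
```

play_rows --commands '[[[0,0,-0.6],0,0.35],[[0,0,-0.9],0,0.35],[[0,0,-1],0,0.35],[[0,0,-0.9],0,0.35],[[0,0,-0.4],0,0.35]]'

```text
clock: 12.15
tcp_pos: [0.4998, 0.4032, 0.2136]
tool_rot: [-0.254, 3.125, 0.006]
ft_force: [-0.0, -0.0, -0.1]
opening: 0.0559
finger_force: 0.0
```

```bash
python3 -c "
from h import *
plan((.4846,-.02,.2),2.5,13,.35)"
```

```text
t 12.15 tcp [0.4998 0.4032 0.2136] ang 99.29 F [-0.  -0.  -0.1] open 0.0559 ff 0.0
[[[0.16,-0.798,0.026],7.45,0.35],[[0.056,-0.813,0.026],7.45,0.35],[[-0.051,-0.813,0.026],7.45,0.35],[[-0.155,-0.799,0.026],7.45,0.35],[[-0.258,-0.773,0.026],7.45,0.35]]
[[[-0.355,-0.733,0.027],7.45,0.35],[[-0.448,-0.68,0.026],7.45,0.35],[[-0.532,-0.616,0.026],7.45,0.35],[[-0.608,-0.543,0.026],7.45,0.35],[[-0.672,-0.459,0.026],7.45,0.35]]
[[[-0.727,-0.367,0.026],7.45,0.35],[[-0.768,-0.271,0.026],7.45,0.35],[[-0.797,-0.169,0.026],7.45,0.35]]
```

play_rows --commands '[[[0.16,-0.8,0.02],7.4,0.35],[[0.06,-0.81,0.02],7.4,0.35],[[-0.05,-0.81,0.02],7.4,0.35],[[-0.15,-0.8,0.02],7.4,0.35],[[-0.26,-0.77,0.02],7.4,0.35]]'

```text
clock: 12.65
tcp_pos: [0.4929, 0.2388, 0.2045]
tool_rot: [0.76, 3.047, 0.001]
ft_force: [0.2, -0.1, 0.2]
opening: 0.0555
finger_force: 0.0
```

play_rows --commands '[[[-0.35,-0.73,0.02],7.4,0.35],[[-0.45,-0.68,0.02],7.4,0.35],[[-0.53,-0.62,0.02],7.4,0.35],[[-0.61,-0.54,0.02],7.4,0.35],[[-0.67,-0.46,0.02],7.4,0.35]]'

```text
clock: 13.15
tcp_pos: [0.4879, 0.0761, 0.2006]
tool_rot: [1.688, 2.649, 0.001]
ft_force: [-0.2, -0.9, 0.1]
opening: 0.0559
finger_force: 0.0
```

```bash
python3 -c "
from h import *
plan((.4846,-.02,.175),2.5,4,.35)"
```

```text
t 13.15 tcp [0.4879 0.0761 0.2006] ang 24.99 F [-0.2 -0.9  0.1] open 0.0559 ff 0.0
[[[-0.536,-0.272,0.16],5.62,0.35],[[-0.559,-0.219,0.16],5.62,0.35],[[-0.579,-0.163,0.16],5.62,0.35],[[-0.591,-0.105,0.16],5.62,0.35]]
```

play_rows --commands '[[[-0.54,-0.27,0.16],5.6,0.35],[[-0.56,-0.22,0.16],5.6,0.35],[[-0.58,-0.16,0.16],5.6,0.35],[[-0.59,-0.1,0.16],5.6,0.35],[[0,0,0],0,0.35]]'

```text
clock: 13.65
tcp_pos: [0.4853, -0.0209, 0.1739]
tool_rot: [-2.17, -2.271, 0.001]
ft_force: [-0.5, -0.7, 0.9]
opening: 0.0554
finger_force: 0.0
```

```bash
python3 -c "
from h import *
plan((.4846,-.02,.125),2.5,3,.35)
b=shot('side')
cv2.imwrite('pics/g5.png',np.clip(cv2.resize(b[140:290,220:420],None,fx=4,fy=4,interpolation=2)[:,:,::-1]*1.5,0,255).astype(np.uint8))"
```

```text
t 13.65 tcp [ 0.4853 -0.0209  0.1739] ang 2.61 F [-0.5 -0.7  0.9] open 0.0554 ff 0.0
[[[0.008,-0.006,0.407],0.04,0.35],[[0.007,-0.005,0.408],0.04,0.35],[[0.008,-0.006,0.407],0.04,0.35]]
```

View pics/g5.png

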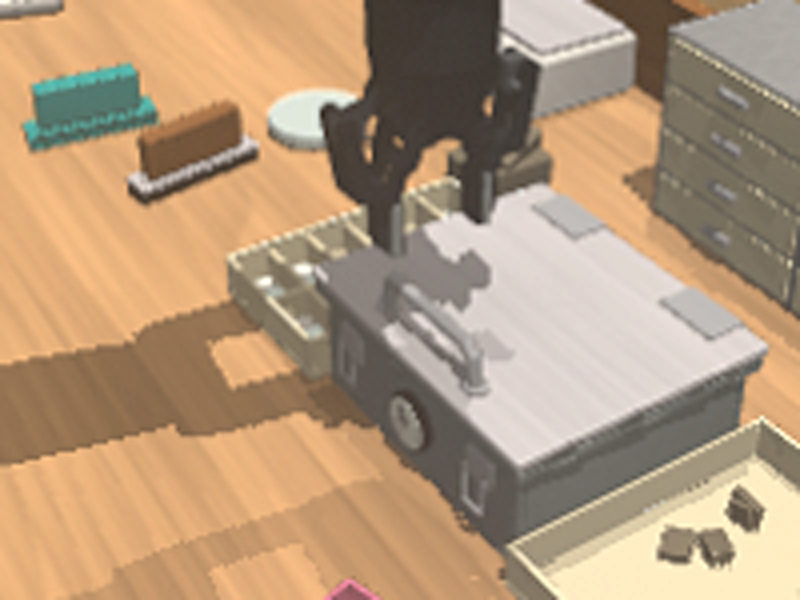

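The scraper stands on the bench at crop (190,145) and the fingers straddle the handle line: tips (388,245)/(480,215), bar middle (438,318). Descending to grasp the bar.

play_rows --commands '[[[0,0,0.4],0,0.35],[[0,0,0.4],0,0.35],[[0,0,0.3],0,0.35],[[0,0,0.07],0,0.35],[[0,0,0],0,0.35]]'

```text
clock: 14.2
tcp_pos: [0.4857, -0.0184, 0.1274]
tool_rot: [-2.163, -2.278, -0.0]
ft_force: [-0.2, -0.5, -0.3]
opening: 0.0555
finger_force: 0.0
```

play_rows --commands '[[[0,0,0],0,0.7],[[0,0,0],0,0.85],[[0,0,0],0,1],[[0,0,0],0,1]]' --force 60

```text
clock: 14.6
tcp_pos: [0.4859, -0.0188, 0.1276]
tool_rot: [2.164, 2.277, 0.001]
ft_force: [-0.8, 0.4, 0.4]
opening: 0.0
finger_force: 0.0
```

```bash
python3 -c "
from h import *
plan((.4846,-.02,.125),2.5,3,1)"
```

```text
t 14.6 tcp [ 0.4859 -0.0188  0.1276] ang 2.89 F [-0.8  0.4  0.4] open 0.0 ff 0.0
[[[-0.009,-0.011,0.022],0.13,1],[[-0.009,-0.011,0.021],0.13,1],[[-0.01,-0.011,0.022],0.13,1]]
```

The fingers closed to 0 and missed the bar, so I'll look.

```bash
python3 -c "
from h import *
b=shot('side');a=shot('top')
B=cv2.resize(b[170:260,280:380],None,fx=5.5,fy=5.5,interpolation=2);A=cv2.resize(a[180:220,300:380],None,fx=3,fy=3,interpolation=2)
c=np.zeros((495,790,3),np.uint8);c[:,:550]=B;c[:120,550:]=A
cv2.imwrite('pics/g6.png',np.clip(c[:,:,::-1]*1.7,0,255).astype(np.uint8))
o=np.array([280,170]);
for X in [(.4859,-.0188,.1276),(.4859,-.0188,.1086)]: print(((proj('side',X)-o)*5.5).round())"
```

```text
[[260. 251.]]
[[260. 284.]]
```

View pics/g6.png

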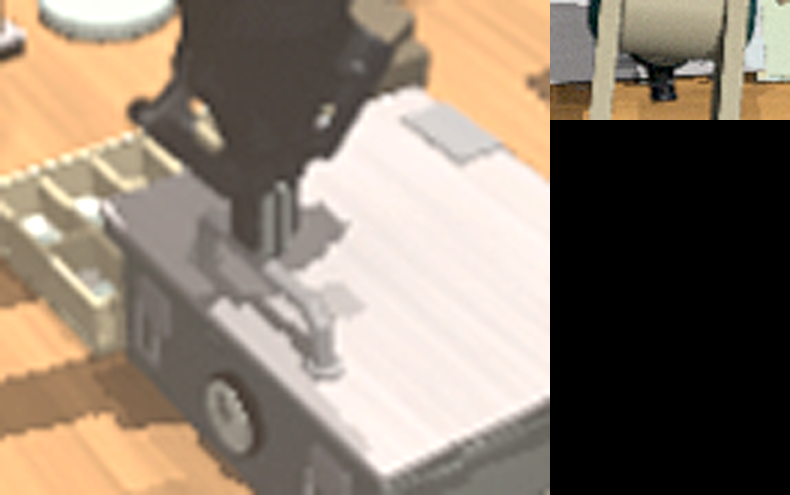

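```bash
python3 -c "
from h import *
np.set_printoptions(precision=4,suppress=True)
g5=lambda X:((proj('side',X)-[220,140])*4).round().tolist()
print('tips open',[ (z,g5([(.458,-.022,z),(.513,-.0196,z)])) for z in(.175,.165,.155)])
print('bar ends',[(z,g5([(.4829,.02,z),(.4863,-.06,z)])) for z in (.125,.115,.097)])
print('bar mid planes',plane('top',[(334.7,199)],.125),plane('side',[(328.5,219)],.125),two([(334.7,199)],[(328.5,219)]))
print('lid front mid',proj('side',[(.4646,-.0208,.097)]),g5([(.4646,-.0208,.097),(.4594,.099,.097),(.4698,-.141,.097)]))
"
```

```text
tips open [(0.175, [[392.0, 255.0], [467.0, 227.0]]), (0.165, [[392.0, 269.0], [467.0, 240.0]]), (0.155, [[392.0, 283.0], [467.0, 254.0]])]
bar ends [(0.125, [[394.0, 277.0], [465.0, 340.0]]), (0.115, [[394.0, 289.0], [465.0, 353.0]]), (0.097, [[394.0, 312.0], [465.0, 376.0]])]
bar mid planes [[ 0.4782 -0.0186  0.125 ]] [[ 0.4829 -0.0296  0.125 ]] [[ 0.4831 -0.0209  0.1184  0.0088]]
lid front mid [[320.4873 228.413 ]] [[402.0, 354.0], [307.0, 263.0], [516.0, 462.0]]
```

The tips look only a few mm ahead of the TCP here, so they probably closed just above the bar. I'll lift, reopen, go about 8 mm lower and close again while watching forces.

play_rows --commands '[[[0,0,-0.4],0,1],[[0,0,-0.4],0,0.35],[[0,0,0],0,0.35],[[0,0,0],0,0.35],[[0,-0.03,0.4],0,0.35]]'

```text
clock: 15.2
tcp_pos: [0.4853, -0.019, 0.1441]
tool_rot: [2.163, 2.275, 0.003]
ft_force: [0.1, -0.4, -0.2]
opening: 0.0549
finger_force: 0.0
```

play_rows --commands '[[[0,0,0.3],0,0.35],[[0,0,0.1],0,0.35],[[0,0,0.1],0,0.35],[[0,0,0.1],0,0.35],[[0,0,0],0,0.35]]'

```text
clock: 15.7
tcp_pos: [0.4844, -0.0189, 0.1189]
tool_rot: [-2.164, -2.276, 0.0]
ft_force: [0.2, 0.2, -0.1]
opening: 0.0555
finger_force: 0.0
```

play_rows --commands '[[[0,0,0],0,0.6],[[0,0,0],0,0.75],[[0,0,0],0,0.85],[[0,0,0],0,0.95],[[0,0,0],0,1]]' --force 40

```text
clock: 16.2
tcp_pos: [0.4836, -0.0189, 0.1196]
tool_rot: [-2.164, -2.275, 0.003]
ft_force: [-7.7, -0.2, 5.3]
opening: 0.0079
finger_force: 39.3
```

play_rows --commands '[[[0,0,0],0,0.7],[[0,0,0],0,0.6],[[0,0,0.1],0,0.6],[[0,0,0.1],0,0.6],[[0,0,0],0,0.6]]'

```text
clock: 16.7
tcp_pos: [0.4841, -0.0188, 0.1103]
tool_rot: [-2.164, -2.276, 0.001]
ft_force: [-0.3, 0.6, -0.4]
opening: 0.0343
finger_force: 0.0
```

play_rows --commands '[[[0,0,0.06],0,0.6],[[0,0,0],0,0.6]]'

```text
clock: 16.9
tcp_pos: [0.4844, -0.0188, 0.1085]
tool_rot: [-2.164, -2.276, 0.0]
ft_force: [-0.0, 0.0, -0.8]
opening: 0.0341
finger_force: 0.0
```

play_rows --commands '[[[0,0,0],0,0.7],[[0,0,0],0,0.8],[[0,0,0],0,0.9],[[0,0,0],0,1],[[0,0,0],0,1]]' --force 60

```text
clock: 17.4
tcp_pos: [0.4835, -0.0189, 0.1091]
tool_rot: [-2.164, -2.275, 0.003]
ft_force: [-6.5, -0.1, 5.4]
opening: 0.0076
finger_force: 58.6
```

```bash
python3 -c "
from h import *
plan((.4846,-.02,.125),2.5,1,1)
b=shot('side')
B=cv2.resize(b[170:260,280:380],None,fx=6,fy=6,interpolation=2)
cv2.imwrite('pics/g7.png',np.clip(B[:,:,::-1]*1.7,0,255).astype(np.uint8))
print(((proj('side',[(.4836,-.019,z) for z in(.125,.109)])-[280,170])*6).round())"
```

```text
t 17.4 tcp [ 0.4835 -0.0189  0.1091] ang 2.88 F [-6.5 -0.1  5.4] open 0.0076 ff 58.6
[[[-0.028,0.026,-0.398],0.38,1]]
[[279. 280.]
 [279. 311.]]
```

View pics/g7.png

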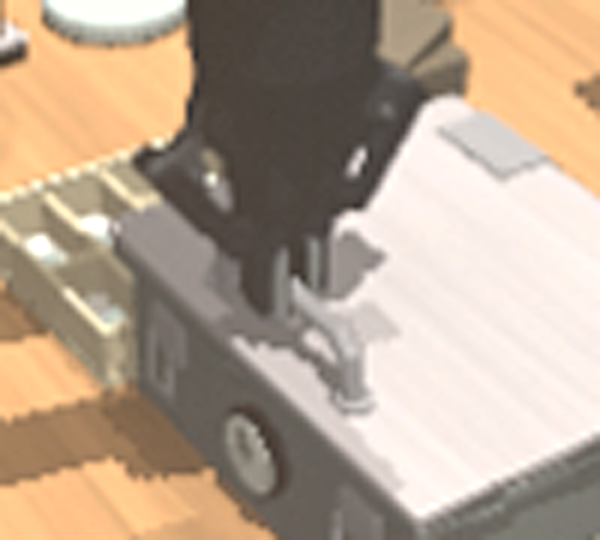

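The bar lies between the two pads at crop (298,290) and the grip reads 58 N. Pulling up slowly.

play_rows --commands '[[[0,-0.03,-0.03],0,1],[[0,0,-0.03],0,1],[[0,0,-0.03],0,1],[[0,0,0],0,1]]' --force 80

```text
clock: 17.85
tcp_pos: [0.4836, -0.0189, 0.1102]
tool_rot: [2.165, 2.276, 0.001]
ft_force: [10.3, -0.6, -16.2]
opening: 0.0069
finger_force: 78.1
```

play_rows --commands '[[[0,0,-0.03],0,1],[[0,0,-0.03],0,1],[[0,0,0],0,1]]'

```text
clock: 18.15
tcp_pos: [0.4842, -0.0189, 0.1135]
tool_rot: [2.164, 2.276, 0.003]
ft_force: [12.0, -0.9, -12.7]
opening: 0.0073
finger_force: 78.7
```

play_rows --commands '[[[0,0.03,-0.02],0,1],[[0,0.01,-0.03],0,1],[[0,0.01,-0.03],0,1],[[0,0,0],0,1]]'

```text
clock: 18.55
tcp_pos: [0.4853, -0.0188, 0.1178]
tool_rot: [-2.165, -2.277, 0.0]
ft_force: [4.3, -0.6, -5.8]
opening: 0.0065
finger_force: 79.4
```

play_rows --commands '[[[0,0.01,-0.04],0,1],[[0,0.01,-0.04],0,1],[[0,0.01,-0.04],0,1],[[0,0,0],0,1]]'

```text
clock: 18.95
tcp_pos: [0.4867, -0.0188, 0.1231]
tool_rot: [2.164, 2.276, 0.001]
ft_force: [5.0, -1.3, -6.6]
opening: 0.007
finger_force: 79.3
```

play_rows --commands '[[[0,0.02,-0.05],0,1],[[0,0.02,-0.05],0,1],[[0,0.015,-0.05],0,1],[[0,0,-0.03],0,1],[[0,0,0],0,1]]'

```text
clock: 19.45
tcp_pos: [0.4889, -0.0187, 0.1303]
tool_rot: [2.164, 2.277, 0.0]
ft_force: [4.5, -1.1, -7.6]
opening: 0.0071
finger_force: 79.2
```

```bash
python3 -c "
from h import *
plan((.4896,-.019,.131),2.9,1,1)
a=shot('top');b=shot('side');cv2.imwrite('pics/s_end.png',b[:,:,::-1])
np.set_printoptions(precision=4,suppress=True)
# front edge of lid near right front corner in side view: measure vertical shift against the start picture
S=cv2.imread('pics/side0.png')[...,2].astype(np.float32);E=b[...,0].astype(np.float32)
s=(349.4,256.6);m=(325,233.5)
for g,d in((S,0),(E,-5),(E,-8)):
    q=quad(g,[(354,186),(411.5,228),(345.5,256+d),(299,208.3+d)],3)if 0 else edgefit(g,(325,234+d),(346,254.5+d),4); print(q)
Hc=np.array([.5645,-.0175])+.098*np.array([.999,.043])
e=np.array([.999,.043]);n=np.array([-.043,.999])
for ang in(0,.1,.125,.15):
    P=[]
    for y in(-.05,-.11):
        x,z=-.198,.008; X=x*np.cos(ang)+z*np.sin(ang);Z=z*np.cos(ang)-x*np.sin(ang)
        P.append([*(Hc+X*e+y*n),.089+Z])
    print(ang,proj('side',P).round(1).tolist())
"
```

```text
t 19.45 tcp [ 0.4889 -0.0187  0.1303] ang 2.89 F [ 4.5 -1.1 -7.6] open 0.0071 ff 79.2
[[[-0.009,0.018,-0.018],-0.01,1]]
(array([335.56 , 243.505], dtype=float32), array([0.7254, 0.6883], dtype=float32))
(array([337.7939, 236.8769], dtype=float32), array([0.7406, 0.6719], dtype=float32))
(array([335.7953, 235.036 ], dtype=float32), array([0.7409, 0.6716], dtype=float32))
0 [[331.9, 239.3], [346.6, 253.2]]
0.1 [[332.6, 232.7], [347.5, 246.4]]
0.125 [[332.8, 231.0], [347.8, 244.7]]
0.15 [[333.2, 229.2], [348.2, 242.9]]
```

play_rows --commands '[[[0,0.015,-0.02],0,1],[[0,0,0],0,1],[[0,0,0],0,1],[[0,0,0],0,1],[[0,0,0],0,1]]'

```text
clock: 20.05
tcp_pos: [0.4891, -0.0187, 0.1308]
tool_rot: [-2.165, -2.276, 0.001]
ft_force: [1.6, -1.4, -6.3]
opening: 0.0065
finger_force: 79.3
```

```bash
python3 -c "
from h import *
plan((.4896,-.019,.131),2.9,1,1)
E=shot('side')[...,0].astype(np.float32); print(edgefit(E,(325,226),(346,246.5),4)); s=ctrl.sense(); print(np.abs(s['dq']).max())
H=cv2.cvtColor(shot('side'),cv2.COLOR_RGB2HSV)"
```

```text
t 20.05 tcp [ 0.4891 -0.0187  0.1308] ang 2.89 F [ 1.6 -1.4 -6.3] open 0.0065 ff 79.3
[[[-0.008,0.013,-0.004],-0.01,1]]
(array([341.08627, 239.64198], dtype=float32), array([0.7355169, 0.6775064], dtype=float32))
0.0013294303698792374
```

```bash
python3 -c "
from h import *
print(workorder.finish_job())"
```

```text
the job is handed in; nothing more can be done
None
```

The job is handed in: all three chips are in the cream tray, the scraper stands back on the bench, and the arm holds the lid by its handle, steady at about 0.12 rad (front edge roughly 24–25 mm open); the first handle grasp missed and was redone lower.

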